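# Slide the lamp carrier onto the photo stand's dovetail and clamp it

### The arm

A 7-joint arm with a two-finger parallel gripper is mounted at the origin on the work surface. World frame = base frame: x ahead of the robot, y to its left, z up, the work surface at z = 0. Lengths are in m, angles in rad, forces in N, time in s.
With the tool pointing down it reaches from about 0.425 to 0.875 m from the base axis. Payload 4.7 kg.
Tool frame: the origin (TCP) lies on the centre line of the jaws, within the pads' length; the fingertips stand ahead of it and the grasp point (between the pads) lies 2 mm behind it (nose_length is the z of the fingertips in the tool frame, in m); z points along the fingers, y is the line along which they close (so a half turn about z gives the same grasp; the last joint's range is limited). The gripper opens to 87 mm and grips with 3 to 60 N. Pads are 19 mm wide; open, the fingers measure 117 mm over their backs; the gripper's body (75 mm by 190 mm) begins 51 mm behind the grasp point.
Start: joints at [0.014, 0.321, -0.07, 1.45, 0.023, 1.371, -0.057], TCP at [0.65, -0, 0.24] pointing down, gripper open.
Joint ranges: [-2.86, 2.86], [-0.3, 2.09], [-1.38, 1.24], [0.06, 2.45], [-1.56, 4.7], [0.09, 2.05], [-2.69, 2.69]. Speed limits (rad/s): [2.57, 2.57, 3.14, 3.14, 3.14, 3.14, 3.14].

### API

Orientations are given as a rotation vector (axis times angle).
In Python, from bench import * gives the robot as it stands.
- The arm moves only by the tool send_rows, never from a script. Its arguments are lists of equal length, an entry for each row: "xyz": the shift along the tool's x, y, z in mm, a list of three; "dr": the turn, a rotation vector about the tool's x, y, z in rad, a list of three. A call has exactly 10 rows; each row is the pose to reach, as a shift and turn from the pose commanded when the call began, along the tool's axes at that moment; what a row does not reach only later rows make up. A row lasts 1/12 s, in which the tool goes at most 41.7 mm and 7.16 degrees, less where a joint would pass 70% of its speed; a pose out of reach is approached as far as the arm can. A call with a gripper value outside its range is refused whole. "jaw" is the finger opening in mm, from 0 to 87, set as the call begins (left out, the last holds). The fingers move at their own pace and stop on an object; "grip_force" is the grip in N (left out, the last holds). Time passes only in rows, so rows that repeat a pose let the fingers close, or fill a call up. It gives the time, the measured TCP pose, the force, the opening and the grip force at its end, in the units of the state.
- get_state(): the state, without advancing time (a new reading comes with each control period).
- get_image(name): name is "scene" or "side" or "wrist"; returns the picture (400x640x3 uint8, red, green, blue); there is no depth.
- calibration(name): a dict with "vfov" (degrees; the focal length in pixels is half the picture's height over the tangent of half this angle, whatever the lens; pixels are square), "cx", "cy" (the principal point, pixels), "rvec" (rotation vector, rad) and "tvec" (3), from world to camera coordinates, as OpenCV has them; the wrist camera has in their place "hand_eye" (4x4, takes a point from camera to tool coordinates, whose origin is the TCP and whose axes are the flange's). Camera axes: x right, y down, z forward; pixel columns grow to the right and rows downward; lengths in m; the calibration is good to about 2 mm. A picture is of the moment at which its call begins: read the wrist's pose just before it. calibration takes no time and is no camera call.
- close_job(): hands the job in; it is judged then, once.
The state is a dict: "time": time; "joint_positions": joint angles; "qd": joint speeds; "joint_torque": joint torques, N m; "position": TCP position; "tool_rot": TCP orientation; "ft_force": force on the tool from outside, world axes, zero at the start; "torque": the same for the moment, N m; "grip_width": opening from 0.0 (shut) to 1.0 (fully open); "grip_force": force on a finger pad.
Only numpy, scipy, OpenCV 4.12 (cv2) and the standard library are available. Lean on these libraries where they do the work, as an engineer would, in place of code of your own. Each camera call takes 0.05 s, during which the arm holds its last target. There are 200 camera calls.

### The job

Set up the light for the product photo: slide the small lamp's carrier onto the dovetail rail of the photo stand from the rail's open end, gently and without forcing it, until it is fully home against the end stop. Then tighten the clamp knob on top of the carrier clockwise until the clamp grips the rail firmly, hand-tight and not overtightened, and let go. Leave the other things on the counter where they are.

Things in the scene. Friction and masses are not known exactly. Their poses are not given: they have to be found in the camera images.
- stand: fixed photo stand: dark base plate 170 x 220 x 12 mm (x -105 to +65), two posts, back bar and a 170 mm aluminium dovetail rail held level, axis 140 mm above the counter. Origin on the counter below the middle of the rail's front face; x = the way the rail faces, y = along the rail from its open end (-85 mm) to its end stop (+85 mm), z up. Nothing is higher than 164 mm
- carrier: loose lamp carrier, 0.3 to 0.4 kg, standing as it is to be mounted. Origin on its underside, mid length, at the plane of its groove that meets the rail's face; x = from the groove through the arm to the lamp, y = along the groove, z up; mounted, its axes are parallel to the stand's. Dark block 56 mm long (y), x -16 to 15, 73 mm high; lamp head 16 x 80 x 60 mm at x 62 to 78
- groove (a point): point on the carrier: centre of its groove (open to -x), mid length, 36 mm above the underside, at the plane of the groove's face. A fixed hook lies over the rail's top flank, a movable jaw under the lower one. It enters with about 0.6 mm to spare each way when 0.6 mm off the rail's face (+x) and 1.5 mm above home height; let go, it settles onto the rail
- end_stop: dark stop plate 30 x 6 x 48 mm screwed on the closed end of the rail; same origin and axes as the stand (the plate itself is at y = +85 to +91 mm, 140 mm up)
- rail_home (a point): point on the stand where groove lies when the carrier is fully home: front face of the rail, rail axis height (140 mm), 28 mm before the end stop; axes as the stand
- rail_mouth (a point): centre of the rail's section at its open end, on the front face, 140 mm up; axes as the stand. Section: front face 40 mm high, edge 4 mm thick, then 45 degree flanks narrowing to 24 mm at 12 mm behind the face. The first 6 mm taper by 2.5 mm as a lead-in. The carrier's block touches it end to end when groove is 28 mm outside (-y)
- grip_point (a point): point on the carrier's aluminium arm where it is held: 38 mm out (+x) from the groove plane, 60 mm above the underside, mid width. The arm is 14 mm wide (y), z 44 to 72 mm, x 15 to 62 mm between block and lamp head
- knob_top (a point): centre of the top of the round black clamp knob, axis vertical, 101 mm above the carrier's underside, 8 mm out; knob 32 mm in diameter, 20 mm high, 8 mm clear of the block; grip it 7 mm below its top. Clockwise from above closes the jaw and it stays as left. Free for 0.5 to 1.7 rad with 0.04 N m drag, then the torque climbs 1.2 N m per rad. Firm at 0.33 N m, overtightened above 0.5
- bun_box: bystander: open pulp take-away box with four buns, 130 x 150 mm, lid standing open to 160 mm; origin under its middle
- card: bystander: blank folded tent card, 110 mm wide, 57 mm high; origin under its middle
- soap: bystander: green soap bottle with white pump, 158 mm high; origin under its middle
- tub: bystander: clear round tub with white lid, 106 mm in diameter, 82 mm high; origin under its middle

How it is judged:
On the way, in this order (a step that is already met when the one before it is completed fails the run):
1. The carrier is on the rail and fully home against the end stop, the clamp still loose (distance between groove and rail_home below 0.004 m and y of groove in the frame of rail_home above -0.002 m and angle between the y axis of carrier and the y axis of stand, either way round below 0.06 rad and contact force between carrier and stand below 35 N), for 0.2 s.
2. The clamp knob is tightened so that the clamp grips the rail (distance between groove and rail_home below 0.004 m and y of groove in the frame of rail_home above -0.002 m and angle between the y axis of carrier and the y axis of stand, either way round below 0.06 rad and contact force between carrier and stand above 55 N), for 0.2 s.
At the end, for the whole second after the job is handed in: The carrier is on the dovetail, within 2 mm of the end stop and parallel to the rail, clamped so that its hooks and face press on the rail with more than 55 N in all, at rest and released (all of step 2 and linear speed of carrier below 0.01 m/s); the robot touches nothing.
It fails at once if The carrier was forced onto the rail or jammed on it: more than 30 N before it was home (not (distance between groove and rail_home below 0.004 m and y of groove in the frame of rail_home above -0.002 m and angle between the y axis of carrier and the y axis of stand, either way round below 0.06 rad) and contact force between carrier and stand above 30 N).
It fails at once if The end stop was struck or pressed with more than 35 N (contact force between carrier and end_stop above 35 N).
It fails at once if The clamp was overtightened: more than 200 N in all between carrier and rail (contact force between carrier and stand above 200 N).
It fails at once if A bystander was moved by more than 15 mm (distance of any of bun_box, card, soap, tub from where it was at the start of the episode above 0.015 m).
It also fails if it takes over 72 s, if anything falls off the work surface, if the arm or the gripper's body presses on something with over 40 N, if the wrist force passes 120 N, or if a joint passes its speed limit or range.

## Working session

There is one attempt and no reset: what is moved stays moved. The work goes in short steps, Python scripts to look and compute and a tool call to move; the robot and the scene stay as the last step left them, time stands still between calls to the robot, and variables do not carry over. Pictures are saved under pics/ and viewed, at most 12 in all, crops included, and the job is handed in when it is done.

Besides the shell and the picture viewer there is one more tool, called by a JSON object that holds its "op" and its "data", one argument or row to a line. send_rows: Moves the arm, as the interface text tells. Its arguments: {"type":"object","properties":{"xyz":{"type":"array"},"dr":{"type":"array"},"jaw":{"type":"number"},"grip_force":{"type":"number"}},"required":["xyz","dr"]}

```bash
ls; mkdir -p pics; python3 - <<'E'
from bench import *
import cv2
s=get_state();print({k:np.round(v,4).tolist() if hasattr(v,'__len__') else v for k,v in s.items()} if 0 else s)
for n in ['scene','side','wrist']:
    cv2.imwrite(f'pics/{n}0.png',get_image(n)[:,:,::-1]); print(n,calibration(n))
E
```

```text
pics
{'time': 0.0, 'joint_positions': array([ 0.01410794,  0.32180586, -0.07008867,  1.45166667,  0.02259939,
        1.37078116, -0.05688134]), 'qd': array([-0.00152526, -0.00124878,  0.00061501, -0.00044632, -0.00088818,
       -0.00053195,  0.00046299]), 'joint_torque': array([-2.58547143e-04, -4.91284704e+01, -4.03903294e-01, -3.12526345e+01,
       -6.40594075e-02,  4.37659642e-02,  1.61017233e-04]), 'position': array([ 6.49487122e-01, -5.05610918e-05,  2.38476817e-01]), 'tool_rot': array([-2.22050329e+00, -2.22060260e+00,  2.18406435e-03]), 'ft_force': array([0.38573435, 1.05863533, 0.16741957]), 'torque': array([-0.07659085, -0.00601477, -0.01798443]), 'grip_force': 0.0, 'grip_width': 0.9976655877466533}
scene {'vfov': 50.45364105184514, 'cx': 324.0444811396638, 'cy': 195.7982166073419, 'rvec': array([ 2.2561491 ,  0.80493881, -0.32219201]), 'tvec': array([-0.47502475, -0.15694852,  1.37761905])}
side {'vfov': 47.72715277735497, 'cx': 316.0155138456799, 'cy': 205.05655361143573, 'rvec': array([ 0.95395333, -2.52093366,  0.98844117]), 'tvec': array([0.46725598, 0.34995902, 0.9664118 ])}
wrist {'vfov': 60.17280768047217, 'cx': 316.9211059633828, 'cy': 204.98149510335617, 'hand_eye': array([[ 1.73162490e-04, -9.52895976e-01, -3.03297261e-01,
         8.48639472e-02],
       [ 9.99999969e-01,  1.11466087e-04,  2.20730311e-04,
         2.69406855e-04],
       [-1.76525666e-04, -3.03297290e-01,  9.52895966e-01,
        -1.45455486e-01],
       [ 0.00000000e+00,  0.00000000e+00,  0.00000000e+00,
         1.00000000e+00]])}
```

View pics/scene0.png

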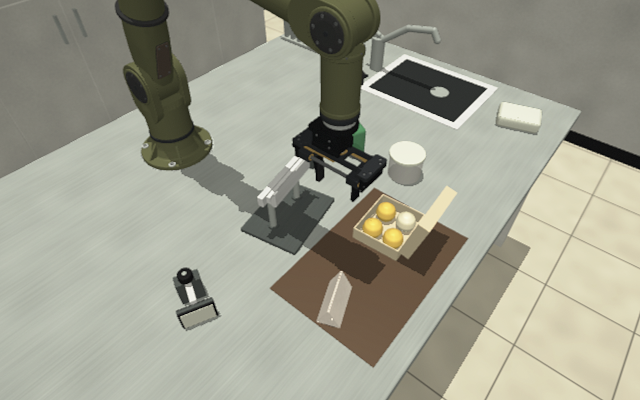

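View pics/side0.png

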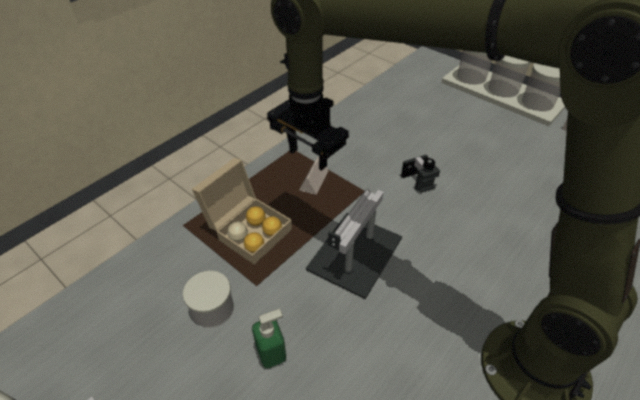

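View pics/wrist0.png

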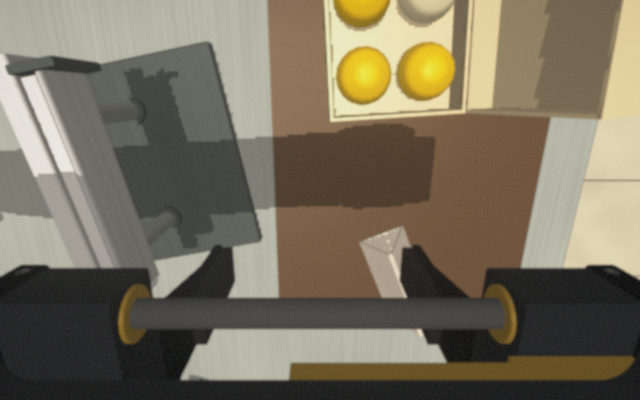

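The scene view shows the stand (plate corners near (334,196), (295,254), (241,230)), the carrier with its knob at (185,275) and lamp at (198,315). The side view shows the carrier at (425,170). The wrist view shows the plate's front corners at (209,42) and (260,238), and the end stop at top left (55,65).

```bash
cat > h.py <<'E'
from bench import *
import numpy as np, cv2
from scipy.spatial.transform import Rotation as Ro
def cam(n,st=None):
    c=calibration(n); f=200/np.tan(np.radians(c['vfov']/2)); K=np.array([[f,0,c['cx']],[0,f,c['cy']],[0,0,1]])
    if n=='wrist':
        T=np.eye(4);T[:3,:3]=Ro.from_rotvec(st['tool_rot']).as_matrix();T[:3,3]=st['position'];T=T@c['hand_eye']
        return K,T[:3,:3],T[:3,3]
    R=cv2.Rodrigues(np.array(c['rvec']))[0]
    return K,R.T,-R.T@c['tvec']
def ray(C,uv):
    K,R,o=C; d=R@np.linalg.solve(K,[uv[0],uv[1],1.]); return o,d/np.linalg.norm(d)
def onz(C,uv,z):
    o,d=ray(C,uv); return o+d*(z-o[2])/d[2]
def onplane(C,uv,p,n):
    o,d=ray(C,uv); return o+d*((p-o)@n)/(d@n)
def tri(L):
    A=np.zeros((3,3));b=np.zeros(3)
    for C,uv in L:
        o,d=ray(C,uv);M=np.eye(3)-np.outer(d,d);A+=M;b+=M@o
    return np.linalg.solve(A,b)
def proj(C,p):
    K,R,o=C; q=K@(R.T@(np.asarray(p)-o)); return q[:2]/q[2]
def grab(n,name):
    st=get_state();im=get_image(n)[:,:,::-1].copy();cv2.imwrite(f'pics/{name}.png',im);return cam(n,st),im,st
E
python3 - <<'E'
from h import *
np.set_printoptions(precision=4,suppress=True)
S,D=cam('scene'),cam('side');st=get_state();W=cam('wrist',st)
a=onz(W,(209,42),.012);b=onz(W,(260,238),.012);print('plate W',a,b,np.linalg.norm(a-b))
for p in [(334,196),(295,254),(241,230)]: print('plate S',onz(S,p,.012))
for p in [(402,238),(366,296),(307,268)]: print('plate D',onz(D,p,.012))
print('knob',tri([(S,(185,274)),(D,(430,160))]),onz(S,(185,274),.095))
for p in [(177,318),(214,302),(218,319),(182,329)]: print('lamp', onz(S,p,.08),onz(S,p,.02))
y=(a-b)/np.linalg.norm(a-b);x=np.array([y[1],-y[0],0]);o=(a+b)/2-.065*x;print('stand',o,np.degrees(np.arctan2(-y[0],y[1])))
# blow up scene crop
im=cv2.imread('pics/scene0.png');c=cv2.resize(im[255:345,150:240],None,fx=4,fy=4,interpolation=cv2.INTER_CUBIC)
im=cv2.imread('pics/side0.png');c2=cv2.resize(im[140:210,385:455],(360,360),interpolation=cv2.INTER_CUBIC)
cv2.imwrite('pics/crop.png',np.hstack([c,c2]))
E
```

```text
plate W [0.5434 0.1346 0.012 ] [ 0.5832 -0.0741  0.012 ] 0.21247207981844785
plate S [0.5352 0.1402 0.012 ]
plate S [ 0.5852 -0.0817  0.012 ]
plate S [ 0.4227 -0.114   0.012 ]
plate D [ 0.4117 -0.1026  0.012 ]
plate D [0.3755 0.1014 0.012 ]
plate D [0.536  0.1346 0.012 ]
knob [ 0.4814 -0.3199  0.101 ] [ 0.479  -0.3171  0.095 ]
lamp [ 0.5418 -0.3907  0.08  ] [ 0.5043 -0.3801  0.02  ]
lamp [ 0.5721 -0.3183  0.08  ] [ 0.5368 -0.3023  0.02  ]
lamp [ 0.6086 -0.339   0.08  ] [ 0.576  -0.3245  0.02  ]
lamp [ 0.5694 -0.3994  0.08  ] [ 0.5338 -0.3894  0.02  ]
stand [0.4994 0.018  0.012 ] 10.796050755543734
```

View pics/crop.png

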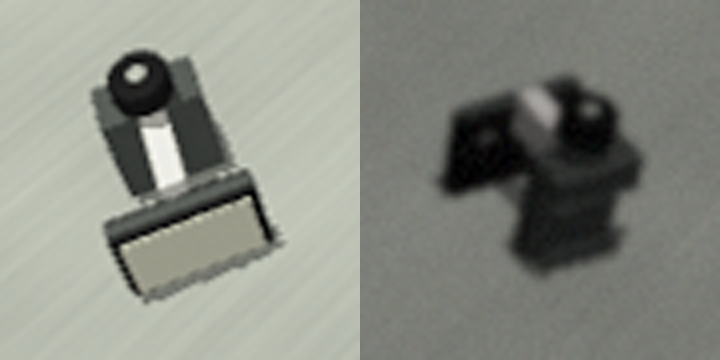

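The crop confirms that the knob sits behind the lamp, and the carrier is yawed about −23° against about +11° for the stand. I'll move over the carrier for a close look.

{"op": "send_rows", "data": {
  "xyz": [
    [-33, -14, 0],
    [-66, -28, 0],
    [-99, -42, 0],
    [-132, -56, 0],
    [-166, -70, 0],
    [-199, -84, 0],
    [-232, -98, 0],
    [-265, -112, 0],
    [-298, -126, 0],
    [-331, -140, 0]
  ],
  "dr": [
    [0, 0, -0.117],
    [0, 0, -0.234],
    [0, 0, -0.351],
    [0, 0, -0.468],
    [0, 0, -0.585],
    [0, 0, -0.702],
    [0, 0, -0.819],
    [0, 0, -0.936],
    [0, 0, -1.053],
    [0, 0, -1.17]
  ],
  "jaw": 60
}}

```text
time: 0.98
position: [0.5089, -0.3324, 0.2394]
tool_rot: [-0.616, -3.08, -0.0]
ft_force: [0.5, -0.1, 0.2]
grip_width: 0.691
grip_force: 0.0
```

{"op": "send_rows", "data": {
  "xyz": [
    [0, 0, 0],
    [0, 0, 0],
    [0, 0, 0],
    [0, 0, 0],
    [0, 0, 0],
    [0, 0, 0],
    [0, 0, 0],
    [0, 0, 0],
    [0, 0, 0],
    [0, 0, 0]
  ],
  "dr": [
    [0, 0, 0],
    [0, 0, 0],
    [0, 0, 0],
    [0, 0, 0],
    [0, 0, 0],
    [0, 0, 0],
    [0, 0, 0],
    [0, 0, 0],
    [0, 0, 0],
    [0, 0, 0]
  ]
}}

```text
time: 1.82
position: [0.5101, -0.3309, 0.2396]
tool_rot: [0.625, 3.079, -0.0]
ft_force: [-1.2, -0.4, 0.4]
grip_width: 0.688
grip_force: 0.0
```

```bash
python3 - <<'E'
from h import *
W,im,st=grab('wrist','w1');print(st['time'],st['position'],st['tool_rot'],st['joint_positions'].round(3),st['ft_force'],st['torque'])
E
```

```text
1.8167 [ 0.51008569 -0.33090659  0.23960155] [ 6.25028218e-01  3.07871455e+00 -8.31007868e-05] [ 0.523  0.231  0.01   1.563 -0.002  1.347  1.704] [-1.24874144 -0.3508118   0.42886585] [ 0.12563342 -0.02922435 -0.00653153]
```

View pics/w1.png

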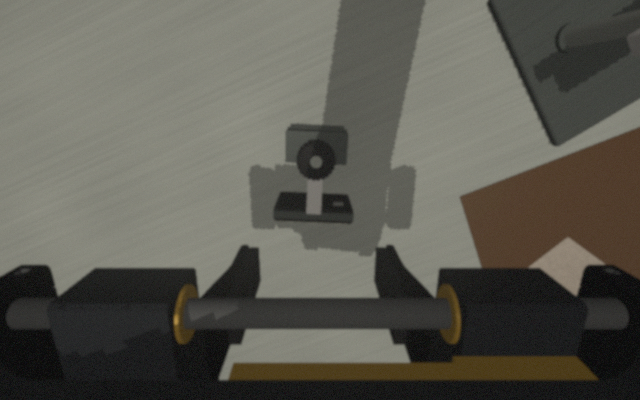

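The wrist view shows the carrier nearly aligned with the tool: knob centre (316,160), arm near column 315, lamp at rows 192–221, block back edge at row 126.

```bash
python3 - <<'E'
from h import *
np.set_printoptions(precision=4,suppress=True)
st=get_state();W=cam('wrist',st);im=cv2.imread('pics/w1.png');g=cv2.cvtColor(im,cv2.COLOR_BGR2GRAY).astype(int)
for r in (184,189,194,199,204,209): print(r,g[r,300:330])
print('rows col 300',g[118:135,300],'col335',g[118:135,335]); print('lamp cols row200',g[200,268:284],g[200,346:360])
print('lamp rows c290',g[186:226,290],'c340',g[186:226,340])
m=(g<45).astype(np.uint8);m[:135]=0;m[186:]=0;m[:,:285]=0;m[:,350:]=0
c=max(cv2.findContours(m,0,2)[0],key=cv2.contourArea);h=cv2.convexHull(c);print('knob',cv2.minEnclosingCircle(h),cv2.fitEllipse(h))
E
```

```text
184 [ 92  94  96  94  95  95  99 105 115 119 117 116 116 116 118 116 118 117
 119 114 113 111 105  96  94  93  93  91  92  93]
189 [ 93  95  90  92  93  94 101 108 115 116 116 116 117 118 116 115 116 115
 116 115 117 110 106  95  95  94  92  93  92  93]
194 [ 34  33  34  36  37  45  67  94 111 116 117 115 117 115 118 115 117 116
 115 116 112  93  68  51  40  47  42  48  46  45]
199 [ 30  35  28  29  35  45  73  97 115 115 118 116 116 117 115 116 118 116
 118 115 106  88  58  36  33  31  23  29  26  31]
204 [ 32  33  33  33  34  53  80 101 114 115 117 118 114 114 118 115 115 115
 117 115 107  87  57  34  27  33  27  29  36  34]
209 [ 34  35  33  34  37  61  91 108 116 116 116 115 116 115 117 114 116 117
 115 113 101  77  48  35  33  35  38  37  32  28]
rows col 300 [133 132 133 130 123 109  87  72  67  64  63  60  60  71  80  80  83] col335 [89 87 90 91 92 91 87 76 60 55 51 51 49 47 50 53 55]
lamp cols row200 [95 93 94 96 94 93 92 86 75 57 45 36 33 28 34 34] [31 32 39 61 75 90 93 94 90 94 92 93 94 93]
lamp rows c290 [95 97 95 92 87 75 54 36 36 35 34 35 33 34 30 33 33 35 34 31 31 33 30 34
 40 48 55 52 55 52 56 54 51 44 55 79 93 94 93 92] c340 [94 93 96 94 93 95 89 78 58 36 33 29 26 28 36 41 55 63 64 58 41 34 33 30
 34 36 33 48 51 50 52 52 53 53 50 44 52 78 88 90]
knob ((316.09503173828125, 158.81448364257812), 19.90594482421875) ((316.3946228027344, 158.9330596923828), (37.78717041015625, 39.15434646606445), 16.745723724365234)
```

```bash
python3 - <<'E'
from h import *
np.set_printoptions(precision=4,suppress=True)
st=get_state();W=cam('wrist',st);T=Ro.from_rotvec(st['tool_rot']).as_matrix();p0=st['position']
loc=lambda p:(T.T@(p-p0))*1000
a=[onz(W,(306.3,194),.072),onz(W,(305.5,209),.072),onz(W,(321.7,194),.072),onz(W,(321.,209),.072)]
for q in a: print('arm',loc(q))
k=onz(W,(316.3,159),.099);print('knob',k,loc(k))
for uv in [(277,200),(349.5,200)]: print('lampside',loc(onz(W,uv,.088)))
for uv in [(290,191.5),(340,193.5)]: print('lamp rear edge',loc(onz(W,uv,.088)),loc(onz(W,uv,.095)))
for uv in [(300,124),(335,125.2)]: print('block rear edge',loc(onz(W,uv,.073)))
E
```

```text
arm [ -4.8635  -8.9262 167.6261]
arm [-19.7563  -9.8273 167.6289]
arm [ -4.8635   5.5862 167.6257]
arm [-19.7568   4.9826 167.6285]
knob [ 0.4798 -0.3176  0.099 ] [ 33.1559   0.5406 140.6187]
lampside [ -5.9217 -34.8197 151.6271]
lampside [ -5.9226  30.3676 151.6251]
lamp rear edge [  2.0014 -22.9458 151.6253] [  3.9363 -22.3847 144.6249]
lamp rear edge [  0.1482  21.7004 151.6242] [  2.1267  21.2095 144.6239]
block rear edge [ 59.6339 -13.8668 166.6142]
block rear edge [ 58.6021  17.0484 166.6135]
```

{"op": "send_rows", "data": {
  "xyz": [
    [4, -1, 18],
    [4, -1, 36],
    [4, -1, 55],
    [4, -1, 73],
    [4, -1, 91],
    [4, -1, 109],
    [4, -1, 127],
    [4, -1, 146],
    [4, -1, 164],
    [4, -1, 182]
  ],
  "dr": [
    [0, 0, 0.045],
    [0, 0, 0.045],
    [0, 0, 0.045],
    [0, 0, 0.045],
    [0, 0, 0.045],
    [0, 0, 0.045],
    [0, 0, 0.045],
    [0, 0, 0.045],
    [0, 0, 0.045],
    [0, 0, 0.045]
  ]
}}

```text
time: 2.7
position: [0.5059, -0.3304, 0.0568]
tool_rot: [0.695, 3.064, -0.0]
ft_force: [-0.3, -0.6, 0.1]
grip_width: 0.687
grip_force: 0.0
```

{"op": "send_rows", "data": {
  "xyz": [
    [0, 0, 0],
    [0, 0, 0],
    [0, 0, 0],
    [0, 0, 0],
    [0, 0, 0],
    [0, 0, 0],
    [0, 0, 0],
    [0, 0, 0],
    [0, 0, 0],
    [0, 0, 0]
  ],
  "dr": [
    [0, 0, 0],
    [0, 0, 0],
    [0, 0, 0],
    [0, 0, 0],
    [0, 0, 0],
    [0, 0, 0],
    [0, 0, 0],
    [0, 0, 0],
    [0, 0, 0],
    [0, 0, 0]
  ],
  "jaw": 0,
  "grip_force": 55
}}

```text
time: 3.53
position: [0.506, -0.3312, 0.058]
tool_rot: [0.695, 3.063, -0.002]
ft_force: [-0.1, -2.4, 1.1]
grip_width: 0.157
grip_force: 55.0
```

```bash
python3 - <<'E'
from h import *
W,im,st=grab('wrist','w2');print(st['time'],st['position'],st['tool_rot'],st['ft_force'],st['torque'],st['grip_width']*87,st['grip_force'])
E
```

```text
3.5333 [ 0.50596449 -0.33124181  0.05795915] [ 6.94938259e-01  3.06291016e+00 -1.63907683e-03] [-0.0878942  -2.35630122  1.1066975 ] [-0.32441709  0.02449853  0.07127573] 13.634055937060346 54.97701178304851
```

View pics/w2.png

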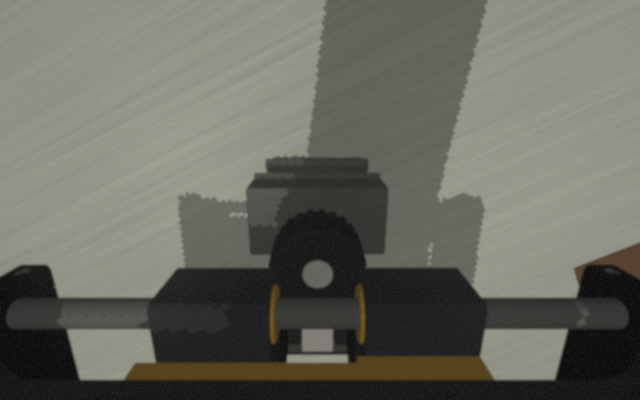

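The grip holds on the arm (13.6 mm). The block's rear top edge is level at row ~187 (247 to 387) and the knob centre is at (317,275), so yaw and centring are good. Next I'll refine the stand pose from the first wrist picture and locate the groove in the tool frame.

```bash
python3 - <<'E'
from h import *
np.set_printoptions(precision=4,suppress=True,linewidth=200)
st=get_state();W=cam('wrist',st);T=Ro.from_rotvec(st['tool_rot']).as_matrix();p0=st['position'];loc=lambda p:(T.T@(p-p0))*1000
print('block rear top',loc(onz(W,(247,187),.073)),loc(onz(W,(387,187),.073)),'knob',loc(onz(W,(317.5,275),.101)))
st0=dict(position=np.array([6.49487122e-01,-5.05610918e-05,2.38476817e-01]),tool_rot=np.array([-2.22050329,-2.22060260,2.18406435e-03]))
W0=cam('wrist',st0);im=cv2.imread('pics/wrist0.png');g=cv2.GaussianBlur(cv2.cvtColor(im,cv2.COLOR_BGR2GRAY),(3,3),0).astype(int)
P=[]
for r in list(range(55,135,8))+list(range(215,235,6)):
    c=190+np.argmax(np.diff(g[r,190:275]))+.5;P.append((c,r))
P=np.array(P);f=np.polyfit(P[:,1],P[:,0],1);print('res',P[:,0]-np.polyval(f,P[:,1]))
q=np.array([onz(W0,(np.polyval(f,r),r),.012) for r in(42,240)]);d=q[0]-q[1];print(q,'yaw',np.degrees(np.arctan2(-d[0],d[1])))
for r in range(80,270,30): print(r,g[r,0:170:3])
c=im[40:300,0:200];cv2.imwrite('pics/c3.png',cv2.resize(c,None,fx=2.3,fy=2.3,interpolation=cv2.INTER_CUBIC))
E
```

```text
block rear top [ 49.9293 -26.3177 -15.0435] [ 49.9415  28.2787 -15.0889] knob [ 27.0286   1.1296 -43.0423]
res [-0.1805 -0.2459 -0.3114 -0.3768  0.5578  0.4924 -0.5731  0.3615  0.2961  0.2306  0.5109 -0.0381 -0.5872 -0.1363]
[[ 0.5463  0.1336  0.012 ]
 [ 0.5865 -0.0775  0.012 ]] yaw 10.776750698959354
80 [223 223 225 226 218 175 116 169 224 226 226 226 203 196 179 131 106 108 108 109 106 106 106 107 106 105 107 107 107 101  97  97  99  99 100  99 100  99 101 103 101  99  88  71  71  71  71  71  70
  71  71  71  71  70  70  71  78]
110 [178 187 220 224 224 225 224 226 223 194 129 138 223 229 228 229 214 198 186 136 109 110 110 108 108 106 108 109 106 106 108 109 106  93  87  86  87  86  86  84  84  84  84  83  82  83  76  67  56
  66  69  69  70  68  69  69  67]
140 [183 182 179 180 180 181 207 225 226 226 226 227 226 208 147 121 210 231 231 231 222 197 188 139 111 110 111 110 108 107 110 109 107 108 110 109 106  96  98  98  98  97  97  97  97 100 102  99  98
  84  69  69  68  68  68  67  67]
170 [124 123 124 125 125 124 125 124 124 125 147 219 227 227 227 227 227 218 168 119 194 223 224 224 216 191 190 142 111 110 112 108 108 107 109 108 106 107 108 107  93  70  70  69  70  69  69  70  69
  69  70  69  70  69  69  68  68]
200 [125 125 124 125 125 125 126 126 124 124 125 124 125 124 125 143 159 160 161 160 160 158 142 116 136 165 164 165 162 140 137 122 110 110 110 108 107 107 109 109 105 108 108 106  82  70  71  69  70
  70  69  68  70  70  69  69  69]
230 [181 182 184 184 182 180 181 182 182 183 183 181 179 179 179 180 178 180 183 175 161 160 160 161 160 161 151 122 124 159 164 163 162 141 137 123 110 108 110 108 107 106 107 105 105 107 107 105  96
  94  93  91  89  86  82  84  93]
260 [179 181 179 180 180 181 182 181 178 179 179 179 182 180 177 177 175 179 178 179 182 181 180 178 165 159 159 160 160 160 156 131 117 154 163 162 161 141 136 121 109 106 106 106 106 105 105 105 104
 106 106 111 141 155 170 173 180]
```

View pics/c3.png

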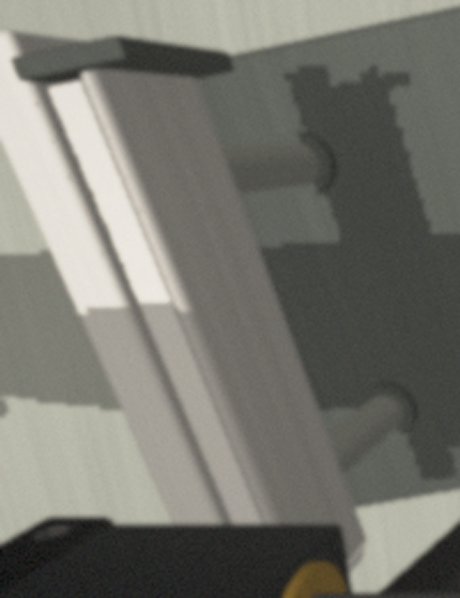

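```bash
cat > st.py <<'E'
from h import *
np.set_printoptions(precision=4,suppress=True,linewidth=200)
def tgt(o,yaw,sx,sy,sz,g=(34.5,0,22)):
    "tool shift (mm) and turn to put groove at stand coords (mm; sz from counter)"
    s=get_state();T=Ro.from_rotvec(s['tool_rot']).as_matrix()
    y=np.radians(yaw);X=np.array([np.cos(y),np.sin(y),0]);Y=np.array([-np.sin(y),np.cos(y),0]);Z=np.array([0,0,1.])
    T2=np.column_stack([-X,Y,-Z]);p=np.array([o[0],o[1],0])+X*sx/1e3+Y*sy/1e3+Z*sz/1e3-T2@np.array(g)/1e3
    return T.T@(p-s['position'])*1e3,Ro.from_matrix(T.T@T2).as_rotvec(),p
E
python3 - <<'E'
from st import *
st0=dict(position=np.array([6.49487122e-01,-5.05610918e-05,2.38476817e-01]),tool_rot=np.array([-2.22050329,-2.22060260,2.18406435e-03]))
W0=cam('wrist',st0)
P=[onz(W0,uv,.160) for uv in [(45,80),(57,110),(69,140),(81,170),(93,200),(105,230),(117,260)]]
P=np.array(P);f=np.polyfit(P[:,1],P[:,0],1);print(P,'yaw',np.degrees(np.arctan(-f[0])),'x at y=.028',np.polyval(f,.028))
y=np.radians(10.9);X=np.array([np.cos(y),np.sin(y),0]);Y=np.array([-np.sin(y),np.cos(y),0])
print('rail x along X',P@X,'plate edge X-65', np.array([[.5463,.1336,0],[.5865,-.0775,0]])@X-.065)
print('stop: front face end top',onz(W0,(35,72),.160)@Y,'plate corner Y-110',onz(W0,(209,42),.012)@Y-.110, onz(W0,(260,238),.012)@Y+.110)
# front-face plane rays
n=X;p=X*0.5
print('bottom face corner at stop', [ (onplane(W0,uv,X*(P@X).mean(),X)@Y, onplane(W0,uv,X*(P@X).mean(),X)[2]) for uv in [(88,75),(36,72)]])
S=cam('scene')
E
```

```text
[[ 0.4842  0.0927  0.16  ]
 [ 0.4875  0.0751  0.16  ]
 [ 0.491   0.0564  0.16  ]
 [ 0.4946  0.0368  0.16  ]
 [ 0.4985  0.0161  0.16  ]
 [ 0.5025 -0.0057  0.16  ]
 [ 0.5068 -0.0289  0.16  ]] yaw 10.543183565144442 x at y=.028 0.4962618289236645
rail x along X [0.493  0.4929 0.4928 0.4927 0.4925 0.4924 0.4922] plate edge X-65 [0.4967 0.4963]
stop: front face end top 0.0049274690095427245 plate corner Y-110 -0.08166693801275576 -0.07402813675813662
bottom face corner at stop [(np.float64(0.004857920436972891), np.float64(0.11467943629271632)), (np.float64(0.003973762026141224), np.float64(0.16415191793131398))]
```

```bash
python3 - <<'E'
from st import *
print(tgt((.4988,.0129),10.7,8,-138,141.5), tgt((.4988,.0129),10.7,8,-138,141.5)[0])
E
```

```text
(array([  38.991 ,  221.1342, -105.7378]), array([-0.0011,  0.0008, -0.633 ]), array([ 0.5662, -0.1148,  0.1635])) [  38.991   221.1342 -105.7378]
```

{"op": "send_rows", "data": {
  "xyz": [
    [0, 0, -12],
    [0, 0, -24],
    [0, 0, -36],
    [0, 0, -48],
    [0, 0, -60],
    [0, 0, -72],
    [0, 0, -84],
    [0, 0, -95],
    [0, 0, -105],
    [0, 0, -105]
  ],
  "dr": [
    [0, 0, 0],
    [0, 0, 0],
    [0, 0, 0],
    [0, 0, 0],
    [0, 0, 0],
    [0, 0, 0],
    [0, 0, 0],
    [0, 0, 0],
    [0, 0, 0],
    [0, 0, 0]
  ]
}}

```text
time: 4.42
position: [0.5072, -0.3312, 0.1656]
tool_rot: [0.694, 3.06, -0.002]
ft_force: [0.0, -0.0, -2.7]
grip_width: 0.158
grip_force: 55.0
```

{"op": "send_rows", "data": {
  "xyz": [
    [3, 22, 0],
    [7, 44, 0],
    [11, 66, 0],
    [15, 88, 0],
    [19, 110, 0],
    [23, 132, 0],
    [27, 154, 0],
    [31, 177, 0],
    [35, 199, 0],
    [39, 221, 0]
  ],
  "dr": [
    [0, 0, -0.08],
    [0, 0, -0.16],
    [0, 0, -0.24],
    [0, 0, -0.32],
    [0, 0, -0.4],
    [0, 0, -0.48],
    [0, 0, -0.56],
    [0, 0, -0.633],
    [0, 0, -0.633],
    [0, 0, -0.633]
  ]
}}

```text
time: 5.25
position: [0.5658, -0.1131, 0.1621]
tool_rot: [0.294, -3.127, -0.001]
ft_force: [-0.0, 0.3, -2.8]
grip_width: 0.157
grip_force: 55.0
```

{"op": "send_rows", "data": {
  "xyz": [
    [0, 0, 0],
    [0, 0, 0],
    [0, 0, 0],
    [0, 0, 0],
    [0, 0, 0],
    [0, 0, 0],
    [0, 0, 0],
    [0, 0, 0],
    [0, 0, 0],
    [0, 0, 0]
  ],
  "dr": [
    [0, 0, 0],
    [0, 0, 0],
    [0, 0, 0],
    [0, 0, 0],
    [0, 0, 0],
    [0, 0, 0],
    [0, 0, 0],
    [0, 0, 0],
    [0, 0, 0],
    [0, 0, 0]
  ]
}}

```text
time: 6.08
position: [0.5661, -0.1142, 0.1626]
tool_rot: [-0.294, 3.128, -0.0]
ft_force: [0.3, 0.2, -4.1]
grip_width: 0.156
grip_force: 55.0
```

```bash
python3 - <<'E'
from st import *
W,im,st=grab('wrist','w4');C,im2,_=grab('scene','s4');print(st['time'],st['position'],st['tool_rot'],st['ft_force'],st['torque'])
D,im3,_=grab('side','d4')
big=np.zeros((600,800,3),np.uint8)
big[:325,:520]=cv2.resize(im[60:385,120:640],(520,325))
c=im2[140:300,215:345]; big[325:600,:223]=cv2.resize(c,(223,275),interpolation=cv2.INTER_CUBIC)
c=im3[130:310,290:420]; big[325:600,300:499]=cv2.resize(c,(199,275),interpolation=cv2.INTER_CUBIC)
cv2.imwrite('pics/m4.png',big)
E
```

```text
6.0833 [ 0.5661 -0.1142  0.1626] [-0.2935  3.1277 -0.0001] [ 0.3498  0.218  -4.1045] [ 0.138  -0.1048 -0.004 ]
```

View pics/m4.png

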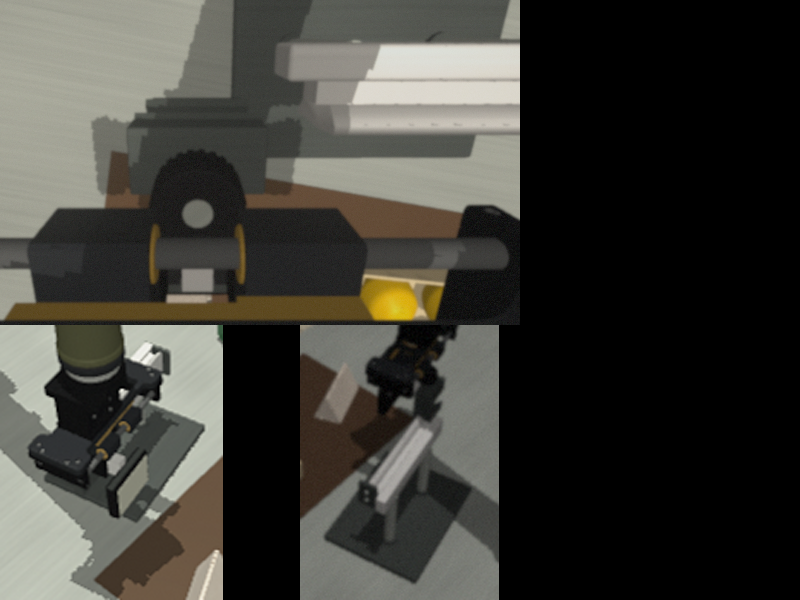

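The combined picture shows the carrier just short of the rail mouth. In the wrist crop the rail's front top edge is near crop row 132 (full row ~192). The mouth is near crop column 312–330, and the block's right side is at crop column 266.

```bash
python3 - <<'E'
from st import *
st=get_state();W=cam('wrist',st);T=Ro.from_rotvec(st['tool_rot']).as_matrix();p0=st['position'];loc=lambda p:(T.T@(p-p0))*1000
im=cv2.imread('pics/w4.png');g=cv2.GaussianBlur(cv2.cvtColor(im,cv2.COLOR_BGR2GRAY),(3,3),0).astype(float)
print(g[150:200:1,560].astype(int))
def sub(prof):
    d=np.abs(np.diff(prof));i=np.argmax(d);w=d[max(0,i-2):i+3];return max(0,i-2)+(w@np.arange(len(w)))/w.sum()+.5
A=[]
for c in range(470,640,12):
    r=180+sub(g[180:205,c]);A.append([c,r,*loc(onz(W,(c,r),.160))[:2]])
A=np.array(A);print(A);f=np.polyfit(A[:,3],A[:,2],1);print('slope',f[0],'x at y=28',np.polyval(f,28),'at 80',np.polyval(f,80), 'res',(A[:,2]-np.polyval(f,A[:,3])).std())
for c in (260,275,290,350,370): 
    r=165+sub(g[165:195,c]);print('block rear',c,r,loc(onz(W,(c,r),p0[2]+.015))[:2])
for r in (200,210,220,230): 
    l=235+sub(g[r,235:265]);q=370+sub(g[r,370:400]);print('block sides',r,l,q,loc(onz(W,(l,r),p0[2]+.015))[:2],loc(onz(W,(q,r),p0[2]+.015))[:2])
for r in (148,155,165,175,185): print(r,g[r,395:470:3].astype(int))
E
```

```text
[215 215 215 215 215 216 216 215 215 216 216 214 210 197 176 159 151 152 155 157 160 162 164 166 169 173 176 179 184 187 189 191 193 193 193 193 190 184 175 164 152 141 129 116 103  93  87  85  84
  84]
[[470.     193.3298  41.7957  69.0549]
 [482.     190.5     43.1019  74.2122]
 [494.     191.5702  42.609   79.6233]
 [506.     192.4483  42.2038  85.0303]
 [518.     192.5175  42.172   90.3799]
 [530.     190.5517  43.0789  95.5537]
 [542.     191.5517  42.6182 100.9803]
 [554.     192.4298  42.2131 106.4051]
 [566.     191.6     42.5964 111.6655]
 [578.     192.45    42.2041 117.0966]
 [590.     191.5806  42.6057 122.3449]
 [602.     194.6951  41.165  128.0483]
 [614.     195.2632  40.9014 133.4739]
 [626.     194.5263  41.2436 138.74  ]
 [638.     194.6905  41.1676 144.1175]]
slope -0.01920650341945544 x at y=28 43.6184755422968 at 80 42.61973736448512 res 0.520047269697467
block rear 260 172.47333333333333 [ 55.1078 -21.0766]
block rear 275 166.8 [ 57.3233 -15.2195]
block rear 290 178.5909090909091 [52.6945 -9.5819]
block rear 350 172.72222222222223 [55.0123 13.584 ]
block rear 37
[... 171 characters left out ...]
677 23.3951]
block sides 220 248.25 386.32608695652175 [ 35.6251 -26.7765] [35.6246 28.768 ]
block sides 230 242.3 385.5416666666667 [ 31.3025 -29.4531] [31.301  28.7147]
148 [ 61  61  61  62  62  62  63  63  62  68  90  94  94  93 124 145 145 146 145 146 146 146 146 146 147]
155 [ 60  60  61  60  62  60  62  62  61  72  91  94  94  96 134 145 146 146 146 146 146 147 146 147 146]
165 [ 72  71  80  75  71  71  82  77  82  90  90  93  99 108 116 116 117 117 119 125 127 126 127 127 137]
175 [ 87  87  86  87  86  87  87  87  88  88  91  92  91  95 100 101 101 101 103 116 127 128 129 128 131]
185 [ 60  60  61  62  62  61  62  62  66  83  88  88  88  90  92  94  94  94  94  96 129 139 138 138 139]
```

```bash
python3 - <<'E'
from st import *
st=get_state();W=cam('wrist',st);T=Ro.from_rotvec(st['tool_rot']).as_matrix();p0=st['position'];loc=lambda p:(T.T@(p-p0))*1000
im=cv2.imread('pics/w4.png');g=cv2.GaussianBlur(cv2.cvtColor(im,cv2.COLOR_BGR2GRAY),(5,3),0).astype(float)
def fit(r0,r1,c0,c1,z,fall):
    A=[]
    for c in range(c0,c1,6):
        p=g[r0:r1,c]; p=p if fall else p[::-1]
        lv=(p.max()+p.min())/2; i=np.argmax(p); j=i+np.argmax(p[i:]<lv); t=j-1+(p[j-1]-lv)/(p[j-1]-p[j]); r=r0+t if fall else r1-1-t
        A.append([c,r,*loc(onz(W,(c,r),z))[:2]])
    A=np.array(A);f=np.polyfit(A[:,3],A[:,2],1);print('slope',f[0],'x0',f[1],'mean',A[:,2].mean(),'res',(A[:,2]-np.polyval(f,A[:,3])).std(),A[::4,1])
fit(178,202,475,575,.160,True); fit(178,202,590,638,.160,True)
fit(155,170,520,638,.155,True)   # back bar front edge
fit(92,110,440,600,.164,False)   # back bar rear edge
fit(180,195,255,290,p0[2]+.015,True) ; fit(180,195,350,380,p0[2]+.015,True)
print(g[176:200,265].astype(int),g[176:200,365].astype(int))
E
```

```text
slope -0.0006348858453017227 x0 42.83526023405231 mean 42.77653487000517 res 0.03785354999441932 [191.0909 191.1667 191.1818 191.2083 191.1923]
slope 0.024800841713426697 x0 40.29056638878932 mean 43.550509297083 res 0.23316251083066897 [191.1154 189.2083]
slope 0.0022444870930083795 x0 54.01071599696873 mean 54.274383618038556 res 0.07840796695909451 [163.6429 163.6    163.625  163.675  163.4762]
slope -0.0029468930738142224 x0 80.58762560209024 mean 80.3477904106293 res 0.30728857347782673 [103.5    103.5    103.2778 103.6786 103.6111 103.2963 103.5185]
slope -0.25518999387569125 x0 47.23297343346482 mean 51.662751603712984 res 1.4115192160615355 [182. 185.]
slope 0.07743981168307061 x0 49.05475384155809 mean 50.47855098999264 res 0.21471351883857073 [185.75 183.5 ]
[82 78 71 63 58 55 55 55 55 56 59 66 77 85 88 89 89 89 85 79 72 67 64 63] [57 56 54 52 48 47 48 48 48 48 50 54 57 59 60 61 61 60 60 60 60 59 59 59]
```

{"op": "send_rows", "data": {
  "xyz": [
    [2, 2, -0.3],
    [4, 4, -0.6],
    [6, 6, -0.9],
    [7.8, 8, -0.9],
    [7.8, 10, -0.9],
    [7.8, 12, -0.9],
    [7.8, 14, -0.9],
    [7.8, 16, -0.9],
    [7.8, 16, -0.9],
    [7.8, 16, -0.9]
  ],
  "dr": [
    [0, 0, 0],
    [0, 0, 0],
    [0, 0, 0],
    [0, 0, 0],
    [0, 0, 0],
    [0, 0, 0],
    [0, 0, 0],
    [0, 0, 0],
    [0, 0, 0],
    [0, 0, 0]
  ]
}}

```text
time: 7.07
position: [0.5555, -0.0997, 0.1635]
tool_rot: [-0.294, 3.128, -0.0]
ft_force: [0.6, 0.7, -3.9]
grip_width: 0.152
grip_force: 55.0
```

```bash
python3 - <<'E'
from st import *
W,im,st=grab('wrist','w5');p0=st['position'];T=Ro.from_rotvec(st['tool_rot']).as_matrix();loc=lambda p:(T.T@(p-p0))*1000
print(st['time'],p0,st['tool_rot'],T.T@st['ft_force'],T.T@st['torque'])
g=cv2.GaussianBlur(cv2.cvtColor(im,cv2.COLOR_BGR2GRAY),(5,3),0).astype(float)
for c in (480,520,560):
    p=g[182:216,c];print(c,p.astype(int))
E
```

```text
7.0667 [ 0.5555 -0.0997  0.1635] [-0.2943  3.1277 -0.0001] [-0.6674  0.5492  3.9237] [-0.1118 -0.0966  0.0178]
480 [149 150 153 155 157 158 160 163 166 169 171 174 178 182 185 187 187 188 189 190 187 181 172 161 150 139 127 114 102  92  87  85  85  86]
520 [148 150 152 155 158 161 163 166 168 171 173 177 181 185 187 189 190 191 192 192 188 182 172 162 151 139 127 113 101  91  85  83  82  83]
560 [147 149 153 156 159 161 164 166 170 172 175 178 183 186 188 189 189 186 183 183 184 181 173 162 150 138 125 112  99  90  84  82  82  82]
```

{"op": "send_rows", "data": {
  "xyz": [
    [0, 1.5, 0],
    [0, 3, 0],
    [0, 4.5, 0],
    [0, 6, 0],
    [0, 7.5, 0],
    [0, 9, 0],
    [0, 10, 0],
    [0, 11, 0],
    [0, 12, 0],
    [0, 12, 0]
  ],
  "dr": [
    [0, 0, 0],
    [0, 0, 0],
    [0, 0, 0],
    [0, 0, 0],
    [0, 0, 0],
    [0, 0, 0],
    [0, 0, 0],
    [0, 0, 0],
    [0, 0, 0],
    [0, 0, 0]
  ]
}}

```text
time: 7.95
position: [0.5532, -0.0879, 0.1635]
tool_rot: [-0.294, 3.128, 0.0]
ft_force: [-0.1, -0.0, -3.3]
grip_width: 0.151
grip_force: 55.0
```

{"op": "send_rows", "data": {
  "xyz": [
    [0, 0.7, 0],
    [0, 1.4, 0],
    [0, 2, 0],
    [0, 2.5, 0],
    [0, 3, 0],
    [0, 3.5, 0],
    [0, 4, 0],
    [0, 4, 0],
    [0, 4, 0],
    [0, 4, 0]
  ],
  "dr": [
    [0, 0, 0],
    [0, 0, 0],
    [0, 0, 0],
    [0, 0, 0],
    [0, 0, 0],
    [0, 0, 0],
    [0, 0, 0],
    [0, 0, 0],
    [0, 0, 0],
    [0, 0, 0]
  ]
}}

```text
time: 8.78
position: [0.5534, -0.0852, 0.164]
tool_rot: [-0.293, 3.126, -0.002]
ft_force: [3.6, -4.1, -4.6]
grip_width: 0.154
grip_force: 55.0
```

{"op": "send_rows", "data": {
  "xyz": [
    [-0.4, 0, 0],
    [-0.8, 0, 0],
    [-0.8, 0, 0],
    [-0.8, 0, 0],
    [-0.8, 0.5, 0],
    [-0.8, 1, 0],
    [-0.8, 1, 0],
    [-0.8, 1, 0],
    [-0.8, 1, 0],
    [-0.8, 1, 0]
  ],
  "dr": [
    [0, 0, 0],
    [0, 0, 0],
    [0, 0, 0],
    [0, 0, 0],
    [0, 0, 0],
    [0, 0, 0],
    [0, 0, 0],
    [0, 0, 0],
    [0, 0, 0],
    [0, 0, 0]
  ]
}}

```text
time: 9.62
position: [0.5537, -0.0837, 0.1638]
tool_rot: [-0.293, 3.126, -0.002]
ft_force: [3.4, -3.7, -2.4]
grip_width: 0.154
grip_force: 55.0
```

```bash
cat > f.py <<'E'
from st import *
s=get_state();T=Ro.from_rotvec(s['tool_rot']).as_matrix()
print(s['time'],s['position'],s['tool_rot'],'Ftool',T.T@s['ft_force'],'Mtool',T.T@s['torque'],s['joint_positions'].round(2))
E
python3 f.py
```

```text
9.6167 [ 0.5537 -0.0837  0.1638] [-0.2932  3.1262 -0.0019] Ftool [-2.6154 -4.2101  2.4444] Mtool [ 0.9931 -0.9146 -0.0752] [ 0.29  0.19 -0.21  1.77  0.04  1.18  1.82]
```

{"op": "send_rows", "data": {
  "xyz": [
    [-0.4, 0, -0.2],
    [-0.8, 0, -0.4],
    [-0.8, 0, -0.4],
    [-0.8, 0.5, -0.4],
    [-0.8, 1, -0.4],
    [-0.8, 1.5, -0.4],
    [-0.8, 2, -0.4],
    [-0.8, 2.5, -0.4],
    [-0.8, 2.5, -0.4],
    [-0.8, 2.5, -0.4]
  ],
  "dr": [
    [0, 0, 0],
    [0, 0, 0],
    [0, 0, 0],
    [0, 0, 0],
    [0, 0, 0],
    [0, 0, 0],
    [0, 0, 0],
    [0, 0, 0],
    [0, 0, 0],
    [0, 0, 0]
  ]
}}

```text
time: 10.45
position: [0.5534, -0.0801, 0.1639]
tool_rot: [-0.294, 3.128, 0.001]
ft_force: [4.4, 0.1, -3.7]
grip_width: 0.154
grip_force: 55.0
```

```bash
python3 f.py
```

```text
10.45 [ 0.5534 -0.0801  0.1639] [-0.2939  3.1275  0.0005] Ftool [-4.3159 -0.7359  3.6751] Mtool [ 0.19   -0.9182  0.0678] [ 0.29  0.19 -0.22  1.77  0.04  1.19  1.82]
```

{"op": "send_rows", "data": {
  "xyz": [
    [-0.4, 0, 0],
    [-0.8, 0, 0],
    [-0.8, 0.5, 0],
    [-0.8, 1, 0],
    [-0.8, 1.5, 0],
    [-0.8, 2, 0],
    [-0.8, 2.5, 0],
    [-0.8, 3, 0],
    [-0.8, 3, 0],
    [-0.8, 3, 0]
  ],
  "dr": [
    [0, 0, 0],
    [0, 0, 0],
    [0, 0, 0],
    [0, 0, 0],
    [0, 0, 0],
    [0, 0, 0],
    [0, 0, 0],
    [0, 0, 0],
    [0, 0, 0],
    [0, 0, 0]
  ]
}}

```text
time: 11.28
position: [0.5533, -0.0772, 0.1637]
tool_rot: [0.294, -3.127, -0.0]
ft_force: [-0.8, 0.4, -4.4]
grip_width: 0.155
grip_force: 55.0
```

```bash
python3 f.py
```

```text
11.2833 [ 0.5533 -0.0772  0.1637] [ 0.2939 -3.1273 -0.0003] Ftool [0.7215 0.5675 4.3811] Mtool [-0.0772 -0.1036 -0.0003] [ 0.29  0.19 -0.22  1.77  0.04  1.19  1.81]
```

{"op": "send_rows", "data": {
  "xyz": [
    [0, 1.5, 0],
    [0, 3.5, 0],
    [0, 6, 0],
    [0, 8.5, 0],
    [0, 11, 0],
    [0, 13.5, 0],
    [0, 16, 0],
    [0, 18, 0],
    [0, 19.5, 0],
    [0, 20, 0]
  ],
  "dr": [
    [0, 0, 0],
    [0, 0, 0],
    [0, 0, 0],
    [0, 0, 0],
    [0, 0, 0],
    [0, 0, 0],
    [0, 0, 0],
    [0, 0, 0],
    [0, 0, 0],
    [0, 0, 0]
  ]
}}

```text
time: 12.12
position: [0.5498, -0.0573, 0.1639]
tool_rot: [-0.294, 3.128, 0.0]
ft_force: [-0.3, 0.5, -3.6]
grip_width: 0.156
grip_force: 55.0
```

```bash
python3 f.py
```

```text
12.1167 [ 0.5498 -0.0573  0.1639] [-0.2943  3.1276  0.0001] Ftool [0.2168 0.5611 3.6449] Mtool [-0.0521 -0.1924  0.0491] [ 0.27  0.18 -0.23  1.79  0.04  1.18  1.78]
```

Sliding freely, so I'll continue.

{"op": "send_rows", "data": {
  "xyz": [
    [0, 2, 0],
    [0, 5, 0],
    [0, 8, 0],
    [0, 11, 0],
    [0, 14, 0],
    [0, 17, 0],
    [0, 20, 0],
    [0, 23, 0],
    [0, 25, 0],
    [0, 25, 0]
  ],
  "dr": [
    [0, 0, 0],
    [0, 0, 0],
    [0, 0, 0],
    [0, 0, 0],
    [0, 0, 0],
    [0, 0, 0],
    [0, 0, 0],
    [0, 0, 0],
    [0, 0, 0],
    [0, 0, 0]
  ]
}}

```text
time: 12.95
position: [0.5451, -0.0324, 0.1639]
tool_rot: [-0.295, 3.128, 0.0]
ft_force: [-1.0, 0.2, -3.7]
grip_width: 0.156
grip_force: 55.0
```

{"op": "send_rows", "data": {
  "xyz": [
    [0, 2, 0],
    [0, 5, 0],
    [0, 8, 0],
    [0, 11, 0],
    [0, 14, 0],
    [0, 17, 0],
    [0, 20, 0],
    [0, 23, 0],
    [0, 25, 0],
    [0, 25, 0]
  ],
  "dr": [
    [0, 0, 0],
    [0, 0, 0],
    [0, 0, 0],
    [0, 0, 0],
    [0, 0, 0],
    [0, 0, 0],
    [0, 0, 0],
    [0, 0, 0],
    [0, 0, 0],
    [0, 0, 0]
  ]
}}

```text
time: 13.78
position: [0.5405, -0.0079, 0.1639]
tool_rot: [-0.295, 3.128, 0.0]
ft_force: [-0.6, -1.0, -3.8]
grip_width: 0.155
grip_force: 55.0
```

```bash
python3 f.py
```

```text
13.7833 [ 0.5405 -0.0079  0.1639] [-0.295   3.1276  0.0003] Ftool [ 0.8181 -0.8344  3.7938] Mtool [-0.1573 -0.1569 -0.021 ] [ 0.21  0.15 -0.27  1.81  0.04  1.18  1.69]
```

{"op": "send_rows", "data": {
  "xyz": [
    [0, 2, 0],
    [0, 5, 0],
    [0, 8, 0],
    [0, 11, 0],
    [0, 14, 0],
    [0, 17, 0],
    [0, 20, 0],
    [0, 23, 0],
    [0, 25, 0],
    [0, 25, 0]
  ],
  "dr": [
    [0, 0, 0],
    [0, 0, 0],
    [0, 0, 0],
    [0, 0, 0],
    [0, 0, 0],
    [0, 0, 0],
    [0, 0, 0],
    [0, 0, 0],
    [0, 0, 0],
    [0, 0, 0]
  ]
}}

```text
time: 14.62
position: [0.5358, 0.0167, 0.1639]
tool_rot: [-0.295, 3.128, 0.0]
ft_force: [-0.2, -0.1, -3.6]
grip_width: 0.157
grip_force: 55.0
```

{"op": "send_rows", "data": {
  "xyz": [
    [0, 2, 0],
    [0, 5, 0],
    [0, 8, 0],
    [0, 11, 0],
    [0, 14, 0],
    [0, 17, 0],
    [0, 20, 0],
    [0, 23, 0],
    [0, 25, 0],
    [0, 25, 0]
  ],
  "dr": [
    [0, 0, 0],
    [0, 0, 0],
    [0, 0, 0],
    [0, 0, 0],
    [0, 0, 0],
    [0, 0, 0],
    [0, 0, 0],
    [0, 0, 0],
    [0, 0, 0],
    [0, 0, 0]
  ]
}}

```text
time: 15.45
position: [0.5311, 0.0413, 0.1639]
tool_rot: [-0.295, 3.128, 0.0]
ft_force: [-0.0, -1.1, -2.8]
grip_width: 0.155
grip_force: 55.0
```

```bash
python3 f.py; python3 - <<'E'
from st import *
W,im,st=grab('wrist','w6');cv2.imwrite('pics/w6c.png',cv2.resize(im[90:290,220:560],None,fx=2,fy=2))
E
```

```text
15.45 [0.5311 0.0413 0.1639] [-0.295   3.1276  0.0004] Ftool [ 0.2315 -1.0623  2.8394] Mtool [-0.1123 -0.1461  0.0268] [ 0.16  0.14 -0.31  1.83  0.05  1.18  1.59]
```

View pics/w6c.png

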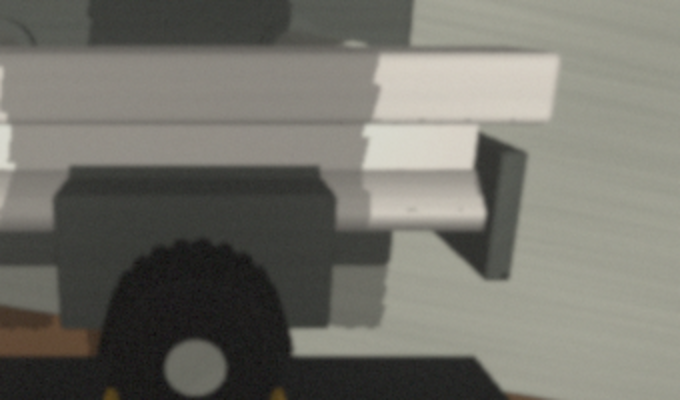

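The carrier is on the rail. The block's right side is at crop (335,260) and the stop's inner face near crop (485,220), so about 36 mm remain.

{"op": "send_rows", "data": {
  "xyz": [
    [0, 2, 0],
    [0, 5, 0],
    [0, 8, 0],
    [0, 11, 0],
    [0, 14, 0],
    [0, 17, 0],
    [0, 20, 0],
    [0, 23, 0],
    [0, 25, 0],
    [0, 26, 0]
  ],
  "dr": [
    [0, 0, 0],
    [0, 0, 0],
    [0, 0, 0],
    [0, 0, 0],
    [0, 0, 0],
    [0, 0, 0],
    [0, 0, 0],
    [0, 0, 0],
    [0, 0, 0],
    [0, 0, 0]
  ]
}}

```text
time: 16.33
position: [0.5263, 0.0666, 0.1639]
tool_rot: [-0.294, 3.128, 0.0]
ft_force: [-0.7, 0.7, -2.9]
grip_width: 0.155
grip_force: 55.0
```

{"op": "send_rows", "data": {
  "xyz": [
    [0, 0.7, 0],
    [0, 1.4, 0],
    [0, 2.1, 0],
    [0, 2.8, 0],
    [0, 3.5, 0],
    [0, 4.2, 0],
    [0, 5, 0],
    [0, 5.7, 0],
    [0, 6.4, 0],
    [0, 7, 0]
  ],
  "dr": [
    [0, 0, 0],
    [0, 0, 0],
    [0, 0, 0],
    [0, 0, 0],
    [0, 0, 0],
    [0, 0, 0],
    [0, 0, 0],
    [0, 0, 0],
    [0, 0, 0],
    [0, 0, 0]
  ]
}}

```text
time: 17.17
position: [0.5251, 0.0731, 0.1639]
tool_rot: [-0.294, 3.128, -0.0]
ft_force: [-0.4, -0.3, -3.6]
grip_width: 0.155
grip_force: 55.0
```

```bash
python3 f.py
```

```text
17.1667 [0.5251 0.0731 0.1639] [-0.2938  3.1278 -0.0001] Ftool [ 0.4841 -0.1987  3.6109] Mtool [-0.1163 -0.0873  0.009 ] [ 0.12  0.14 -0.33  1.84  0.05  1.18  1.53]
```

{"op": "send_rows", "data": {
  "xyz": [
    [0, 0.4, 0],
    [0, 0.8, 0],
    [0, 1.2, 0],
    [0, 1.6, 0],
    [0, 2, 0],
    [0, 2.4, 0],
    [0, 2.8, 0],
    [0, 3.2, 0],
    [0, 3.5, 0],
    [0, 3.5, 0]
  ],
  "dr": [
    [0, 0, 0],
    [0, 0, 0],
    [0, 0, 0],
    [0, 0, 0],
    [0, 0, 0],
    [0, 0, 0],
    [0, 0, 0],
    [0, 0, 0],
    [0, 0, 0],
    [0, 0, 0]
  ]
}}

```text
time: 18.0
position: [0.5245, 0.0765, 0.1639]
tool_rot: [-0.294, 3.128, -0.0]
ft_force: [0.2, 0.3, -3.6]
grip_width: 0.158
grip_force: 55.0
```

```bash
python3 f.py
```

```text
18.0 [0.5245 0.0765 0.1639] [-0.2938  3.1277 -0.0001] Ftool [-0.2802  0.2784  3.5707] Mtool [-0.1423 -0.1161  0.0308] [ 0.12  0.14 -0.34  1.84  0.05  1.18  1.52]
```

{"op": "send_rows", "data": {
  "xyz": [
    [0, 0.3, 0],
    [0, 0.6, 0],
    [0, 0.9, 0],
    [0, 1.2, 0],
    [0, 1.5, 0],
    [0, 1.8, 0],
    [0, 2.1, 0],
    [0, 2.4, 0],
    [0, 2.4, 0],
    [0, 2.4, 0]
  ],
  "dr": [
    [0, 0, 0],
    [0, 0, 0],
    [0, 0, 0],
    [0, 0, 0],
    [0, 0, 0],
    [0, 0, 0],
    [0, 0, 0],
    [0, 0, 0],
    [0, 0, 0],
    [0, 0, 0]
  ]
}}

```text
time: 18.83
position: [0.5241, 0.0782, 0.1639]
tool_rot: [-0.293, 3.128, -0.001]
ft_force: [0.8, -2.1, -3.4]
grip_width: 0.152
grip_force: 55.0
```

```bash
python3 f.py
```

```text
18.8333 [0.5241 0.0782 0.1639] [-0.2931  3.1277 -0.0012] Ftool [-0.3687 -2.2346  3.3984] Mtool [ 0.3593 -0.2536 -0.114 ] [ 0.12  0.14 -0.34  1.84  0.05  1.18  1.52]
```

{"op": "send_rows", "data": {
  "xyz": [
    [0, 0.2, 0],
    [0, 0.4, 0],
    [0, 0.6, 0],
    [0, 0.8, 0],
    [0, 1, 0],
    [0, 1, 0],
    [0, 1, 0],
    [0, 1, 0],
    [0, 1, 0],
    [0, 1, 0]
  ],
  "dr": [
    [0, 0, 0],
    [0, 0, 0],
    [0, 0, 0],
    [0, 0, 0],
    [0, 0, 0],
    [0, 0, 0],
    [0, 0, 0],
    [0, 0, 0],
    [0, 0, 0],
    [0, 0, 0]
  ]
}}

```text
time: 19.67
position: [0.5242, 0.0783, 0.164]
tool_rot: [-0.292, 3.127, -0.003]
ft_force: [1.3, -4.7, -2.6]
grip_width: 0.152
grip_force: 55.0
```

```bash
python3 f.py
```

```text
19.6667 [0.5242 0.0783 0.164 ] [-0.2924  3.1274 -0.003 ] Ftool [-0.4569 -4.8387  2.6594] Mtool [ 1.079  -0.2097 -0.1565] [ 0.12  0.14 -0.34  1.84  0.05  1.18  1.52]
```

{"op": "send_rows", "data": {
  "xyz": [
    [0, -0.3, 0.2],
    [0, -0.6, 0.4],
    [0, -0.6, 0.6],
    [0, -0.6, 0.8],
    [0, -0.6, 1],
    [0, -0.6, 1.2],
    [0, -0.6, 1.2],
    [0, -0.6, 1.2],
    [0, -0.6, 1.2],
    [0, -0.6, 1.2]
  ],
  "dr": [
    [0, 0, 0],
    [0, 0, 0],
    [0, 0, 0],
    [0, 0, 0],
    [0, 0, 0],
    [0, 0, 0],
    [0, 0, 0],
    [0, 0, 0],
    [0, 0, 0],
    [0, 0, 0]
  ]
}}

```text
time: 20.5
position: [0.5243, 0.0783, 0.1633]
tool_rot: [-0.293, 3.127, -0.002]
ft_force: [-0.0, -5.5, 0.2]
grip_width: 0.153
grip_force: 55.0
```

```bash
python3 f.py
```

```text
20.5 [0.5243 0.0783 0.1633] [-0.2929  3.1272 -0.0019] Ftool [ 1.0223 -5.4059 -0.174 ] Mtool [ 1.0343  0.1101 -0.1994] [ 0.12  0.14 -0.34  1.84  0.05  1.18  1.52]
```

{"op": "send_rows", "data": {
  "xyz": [
    [0, 0, 0],
    [0, 0, 0],
    [0, 0, 0],
    [0, 0, 0],
    [0, 0, 0],
    [0, 0, 0],
    [0, 0, 0],
    [0, 0, 0],
    [0, 0, 0],
    [0, 0, 0]
  ],
  "dr": [
    [0, 0, 0],
    [0, 0, 0],
    [0, 0, 0],
    [0, 0, 0],
    [0, 0, 0],
    [0, 0, 0],
    [0, 0, 0],
    [0, 0, 0],
    [0, 0, 0],
    [0, 0, 0]
  ],
  "jaw": 50
}}

```text
time: 21.33
position: [0.5239, 0.0792, 0.1627]
tool_rot: [-0.294, 3.128, 0.0]
ft_force: [-0.1, -0.0, 0.1]
grip_width: 0.572
grip_force: 0.0
```

```bash
python3 f.py; python3 - <<'E'
from st import *
W,im,st=grab('wrist','w7');T=Ro.from_rotvec(st['tool_rot']).as_matrix();p0=st['position'];loc=lambda p:(T.T@(p-p0))*1000
print(st['grip_width'])
g=cv2.GaussianBlur(cv2.cvtColor(im,cv2.COLOR_BGR2GRAY),(3,3),0)
m=cv2.inRange(g,70,170);m[:255]=0;m[296:]=0;m[:,:295]=0;m[:,345:]=0
c=max(cv2.findContours(m,0,2)[0],key=cv2.contourArea);(u,v),r=cv2.minEnclosingCircle(c);print('dot',u,v,r,loc(onz(W,(u,v),.205)))
cv2.imwrite('pics/w7c.png',cv2.resize(im[90:390,160:560],None,fx=2,fy=2))
E
```

```text
21.3333 [0.5239 0.0792 0.1627] [-0.2935  3.1278  0.0001] Ftool [ 0.0743 -0.0366 -0.0715] Mtool [-0.101  -0.0798  0.0348] [ 0.12  0.14 -0.34  1.84  0.05  1.17  1.52]
0.5722416678396
dot 313.5 278.0 15.041708946228027 [ 24.9253  -0.3193 -42.3496]
```

View pics/w7c.png

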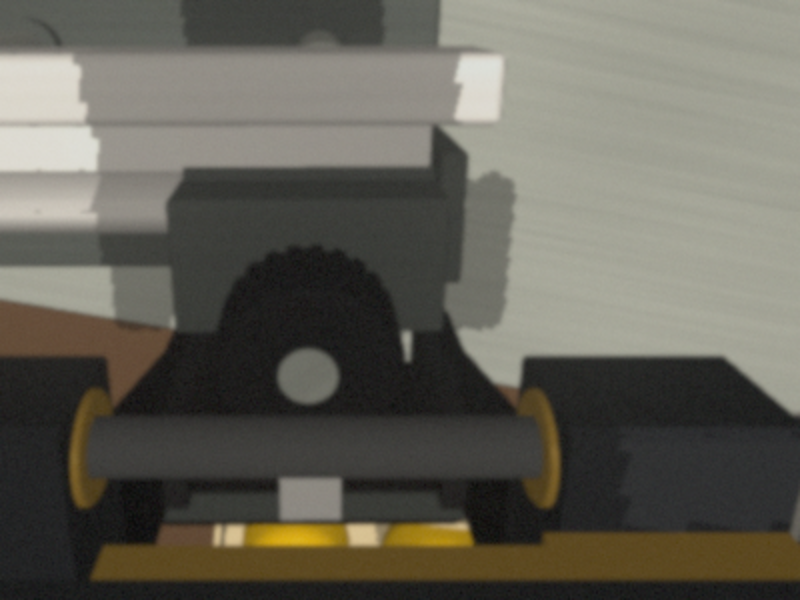

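Fully home: the block is against the stop plate, at crop (435–465,200), and the knob dot is at full (314,278). Next I'll rise and slide over the knob.

{"op": "send_rows", "data": {
  "xyz": [
    [0, -1.4, -8],
    [0, -1.4, -17],
    [0, -1.4, -26],
    [0, -1.4, -33.5],
    [0, -1.4, -33.5],
    [6, -1.4, -33.5],
    [13, -1.4, -33.5],
    [20, -1.4, -33.5],
    [26, -1.4, -33.5],
    [26, -1.4, -33.5]
  ],
  "dr": [
    [0, 0, 0],
    [0, 0, 0],
    [0, 0, 0],
    [0, 0, 0],
    [0, 0, 0],
    [0, 0, 0],
    [0, 0, 0],
    [0, 0, 0],
    [0, 0, 0],
    [0, 0, 0]
  ]
}}

```text
time: 22.22
position: [0.497, 0.0726, 0.1958]
tool_rot: [0.293, -3.127, 0.001]
ft_force: [-0.4, 0.1, 0.7]
grip_width: 0.569
grip_force: 0.0
```

{"op": "send_rows", "data": {
  "xyz": [
    [0, 0, 0],
    [0, 0, 0],
    [0, 0, 0],
    [0, 0, 0],
    [0, 0, 0],
    [0, 0, 0],
    [0, 0, 0],
    [0, 0, 0],
    [0, 0, 0],
    [0, 0, 0]
  ],
  "dr": [
    [0, 0, 0],
    [0, 0, 0],
    [0, 0, 0],
    [0, 0, 0],
    [0, 0, 0],
    [0, 0, 0],
    [0, 0, 0],
    [0, 0, 0],
    [0, 0, 0],
    [0, 0, 0]
  ],
  "jaw": 20,
  "grip_force": 20
}}

```text
time: 23.05
position: [0.4988, 0.0731, 0.1962]
tool_rot: [-0.294, 3.127, 0.0]
ft_force: [0.5, 0.8, 0.8]
grip_width: 0.362
grip_force: 20.0
```

```bash
python3 f.py
```

```text
23.05 [0.4988 0.0731 0.1962] [-0.2937  3.1275  0.0002] Ftool [-0.6221  0.6845 -0.7968] Mtool [-0.2001 -0.2083 -0.0135] [ 0.13  0.05 -0.34  1.86  0.02  1.24  1.55]
```

{"op": "send_rows", "data": {
  "xyz": [
    [0, 0, 0],
    [0, 0, 0],
    [0, 0, 0],
    [0, 0, 0],
    [0, 0, 0],
    [0, 0, 0],
    [0, 0, 0],
    [0, 0, 0],
    [0, 0, 0],
    [0, 0, 0]
  ],
  "dr": [
    [0, 0, 0],
    [0, 0, 0],
    [0, 0, 0.05],
    [0, 0, 0.1],
    [0, 0, 0.16],
    [0, 0, 0.22],
    [0, 0, 0.28],
    [0, 0, 0.34],
    [0, 0, 0.4],
    [0, 0, 0.4]
  ],
  "grip_force": 50
}}

```text
time: 23.88
position: [0.4985, 0.0725, 0.1961]
tool_rot: [-0.336, -3.123, 0.001]
ft_force: [-0.1, 0.1, -0.1]
grip_width: 0.349
grip_force: 50.0
```

```bash
python3 f.py
```

```text
23.8833 [0.4985 0.0725 0.1961] [-0.3361 -3.1234  0.0012] Ftool [0.0898 0.0366 0.1277] Mtool [ 0.1292 -0.0419  0.0089] [ 0.12  0.05 -0.33  1.86  0.02  1.24  1.14]
```

{"op": "send_rows", "data": {
  "xyz": [
    [0, 0, 0],
    [0, 0, 0],
    [0, 0, 0],
    [0, 0, 0],
    [0, 0, 0],
    [0, 0, 0],
    [0, 0, 0],
    [0, 0, 0],
    [0, 0, 0],
    [0, 0, 0]
  ],
  "dr": [
    [0, 0, 0.04],
    [0, 0, 0.08],
    [0, 0, 0.12],
    [0, 0, 0.16],
    [0, 0, 0.2],
    [0, 0, 0.23],
    [0, 0, 0.25],
    [0, 0, 0.25],
    [0, 0, 0.25],
    [0, 0, 0.25]
  ]
}}

```text
time: 24.72
position: [0.4983, 0.0723, 0.196]
tool_rot: [-0.719, -3.058, 0.002]
ft_force: [-0.9, -1.6, 1.1]
grip_width: 0.354
grip_force: 50.0
```

```bash
python3 f.py
```

```text
24.7167 [0.4983 0.0723 0.196 ] [-0.7194 -3.0575  0.0018] Ftool [ 0.1487 -1.8114 -1.1464] Mtool [ 0.6457 -0.0891 -0.0611] [ 0.11  0.05 -0.32  1.86  0.02  1.24  0.9 ]
```

{"op": "send_rows", "data": {
  "xyz": [
    [0, 0, 0],
    [0, 0, 0],
    [0, 0, 0],
    [0, 0, 0],
    [0, 0, 0],
    [0, 0, 0],
    [0, 0, 0],
    [0, 0, 0],
    [0, 0, 0],
    [0, 0, 0]
  ],
  "dr": [
    [0, 0, 0.04],
    [0, 0, 0.08],
    [0, 0, 0.12],
    [0, 0, 0.16],
    [0, 0, 0.2],
    [0, 0, 0.2],
    [0, 0, 0.2],
    [0, 0, 0.2],
    [0, 0, 0.2],
    [0, 0, 0.2]
  ]
}}

```text
time: 25.55
position: [0.4977, 0.0724, 0.1957]
tool_rot: [-1.02, -2.97, 0.003]
ft_force: [-3.9, -3.7, 0.2]
grip_width: 0.357
grip_force: 50.0
```

```bash
python3 f.py
```

```text
25.55 [0.4977 0.0724 0.1957] [-1.0198 -2.9695  0.0027] Ftool [ 0.7989 -5.3732 -0.1575] Mtool [ 1.2368  0.1935 -0.1408] [ 0.11  0.05 -0.31  1.86  0.02  1.24  0.7 ]
```

{"op": "send_rows", "data": {
  "xyz": [
    [0, -0.5, 0],
    [0, -1, 0],
    [0, -1.3, 0],
    [0, -1.3, 0],
    [0, -1.3, 0],
    [0, -1.3, 0],
    [0, -1.3, 0],
    [0, -1.3, 0],
    [0, -1.3, 0],
    [0, -1.3, 0]
  ],
  "dr": [
    [0, 0, 0],
    [0, 0, 0],
    [0, 0, 0.02],
    [0, 0, 0.04],
    [0, 0, 0.06],
    [0, 0, 0.08],
    [0, 0, 0.08],
    [0, 0, 0.08],
    [0, 0, 0.08],
    [0, 0, 0.08]
  ]
}}

```text
time: 26.38
position: [0.4974, 0.0722, 0.1957]
tool_rot: [-1.139, -2.927, 0.0]
ft_force: [-3.8, -0.9, -4.7]
grip_width: 0.35
grip_force: 50.0
```

```bash
python3 f.py
```

```text
26.3833 [0.4974 0.0722 0.1957] [-1.1394 -2.9265  0.0002] Ftool [ 2.1774 -3.1929  4.7276] Mtool [ 0.6666  0.4889 -0.1744] [ 0.11  0.05 -0.31  1.86  0.02  1.24  0.62]
```

{"op": "send_rows", "data": {
  "xyz": [
    [0, -0.3, 0],
    [0, -0.7, 0],
    [0, -0.7, 0],
    [0, -0.7, 0],
    [0, -0.7, 0],
    [0, -0.7, 0],
    [0, -0.7, 0],
    [0, -0.7, 0],
    [0, -0.7, 0],
    [0, -0.7, 0]
  ],
  "dr": [
    [0, 0, 0.02],
    [0, 0, 0.04],
    [0, 0, 0.06],
    [0, 0, 0.08],
    [0, 0, 0.1],
    [0, 0, 0.1],
    [0, 0, 0.1],
    [0, 0, 0.1],
    [0, 0, 0.1],
    [0, 0, 0.1]
  ]
}}

```text
time: 27.22
position: [0.497, 0.0719, 0.1957]
tool_rot: [-1.284, -2.866, -0.0]
ft_force: [-3.9, 3.6, -12.0]
grip_width: 0.355
grip_force: 50.0
```

```bash
for i in 1 ; do python3 f.py; done
```

```text
27.2167 [0.497  0.0719 0.1957] [-1.2839 -2.8661 -0.0003] Ftool [ 5.2717 -0.4813 11.9576] Mtool [-0.1155  0.9273 -0.2867] [ 0.11  0.05 -0.31  1.86  0.02  1.24  0.52]
```

{"op": "send_rows", "data": {
  "xyz": [
    [0.4, 0, 0.3],
    [0.8, 0, 0.6],
    [0.8, 0, 0.9],
    [0.8, 0, 0.9],
    [0.8, 0, 0.9],
    [0.8, 0, 0.9],
    [0.8, 0, 0.9],
    [0.8, 0, 0.9],
    [0.8, 0, 0.9],
    [0.8, 0, 0.9]
  ],
  "dr": [
    [0, 0, 0],
    [0, 0, 0],
    [0, 0, 0.02],
    [0, 0, 0.04],
    [0, 0, 0.05],
    [0, 0, 0.05],
    [0, 0, 0.05],
    [0, 0, 0.05],
    [0, 0, 0.05],
    [0, 0, 0.05]
  ]
}}

```text
time: 28.05
position: [0.497, 0.072, 0.1957]
tool_rot: [1.356, 2.833, 0.0]
ft_force: [-4.2, 1.9, -5.2]
grip_width: 0.354
grip_force: 50.0
```

```bash
python3 f.py
```

```text
28.05 [0.497  0.072  0.1957] [1.3561 2.8332 0.0002] Ftool [ 4.1106 -2.0684  5.2359] Mtool [ 0.4351  0.8348 -0.2248] [ 0.1   0.05 -0.31  1.86  0.02  1.23  0.47]
```

```bash
cat > avg.py <<'E'
from st import *
L=[]
for i in range(8):
    get_image('side');s=get_state();T=Ro.from_rotvec(s['tool_rot']).as_matrix();L.append(np.r_[T.T@s['ft_force'],T.T@s['torque']])
L=np.array(L);print(s['time'],s['position'],s['tool_rot'],'mean',L.mean(0),'std',L.std(0))
E
python3 avg.py
```

```text
28.45 [0.497  0.0719 0.1956] [1.3562 2.8332 0.0002] mean [ 4.5267 -2.2213  4.6405  0.479   0.8687 -0.3027] std [0.3395 0.7085 0.3567 0.0369 0.0201 0.0305]
```

{"op": "send_rows", "data": {
  "xyz": [
    [0.5, -0.3, 0.3],
    [0.5, -0.3, 0.5],
    [0.5, -0.3, 0.5],
    [0.5, -0.3, 0.5],
    [0.5, -0.3, 0.5],
    [0.5, -0.3, 0.5],
    [0.5, -0.3, 0.5],
    [0.5, -0.3, 0.5],
    [0.5, -0.3, 0.5],
    [0.5, -0.3, 0.5]
  ],
  "dr": [
    [0, 0, 0],
    [0, 0, 0.02],
    [0, 0, 0.04],
    [0, 0, 0.06],
    [0, 0, 0.07],
    [0, 0, 0.07],
    [0, 0, 0.07],
    [0, 0, 0.07],
    [0, 0, 0.07],
    [0, 0, 0.07]
  ]
}}

```text
time: 29.28
position: [0.4969, 0.072, 0.1955]
tool_rot: [1.454, 2.783, 0.001]
ft_force: [-4.2, -0.3, 4.7]
grip_width: 0.355
grip_force: 50.0
```

```bash
python3 avg.py
```

```text
29.6833 [0.4969 0.072  0.1955] [1.454  2.783  0.0008] mean [ 1.3607 -2.8972 -5.5537  0.6994  0.1834 -0.4068] std [0.3727 0.1799 0.4293 0.034  0.0265 0.0217]
```

The torque is about 0.41 N·m, inside the 0.33–0.5 window. I'll let go and retreat upward.

{"op": "send_rows", "data": {
  "xyz": [
    [0, 0, 0],
    [0, 0, 0],
    [0, 0, 0],
    [0, 0, 0],
    [0, 0, 0],
    [0, 0, 0],
    [0, 0, 0],
    [0, 0, 0],
    [0, 0, 0],
    [0, 0, 0]
  ],
  "dr": [
    [0, 0, 0],
    [0, 0, 0],
    [0, 0, 0],
    [0, 0, 0],
    [0, 0, 0],
    [0, 0, 0],
    [0, 0, 0],
    [0, 0, 0],
    [0, 0, 0],
    [0, 0, 0]
  ],
  "jaw": 50
}}

```text
time: 30.52
position: [0.4963, 0.0723, 0.1948]
tool_rot: [1.454, 2.784, 0.0]
ft_force: [0.1, -0.5, -1.0]
grip_width: 0.574
grip_force: 0.0
```

{"op": "send_rows", "data": {
  "xyz": [
    [0, 0, -5],
    [0, 0, -12],
    [0, 0, -20],
    [0, 0, -30],
    [0, 0, -40],
    [0, 0, -50],
    [0, 0, -60],
    [0, 0, -70],
    [0, 0, -80],
    [0, 0, -80]
  ],
  "dr": [
    [0, 0, 0],
    [0, 0, 0],
    [0, 0, 0],
    [0, 0, 0],
    [0, 0, 0],
    [0, 0, 0],
    [0, 0, 0],
    [0, 0, 0],
    [0, 0, 0],
    [0, 0, 0]
  ]
}}

```text
time: 31.35
position: [0.4974, 0.0724, 0.2774]
tool_rot: [1.453, 2.782, 0.003]
ft_force: [0.2, 0.5, 0.7]
grip_width: 0.574
grip_force: 0.0
```

```bash
python3 f.py; python3 - <<'E'
from st import *
W,im,st=grab('wrist','w8')
E
```

```text
31.35 [0.4974 0.0724 0.2774] [1.4531 2.7815 0.0034] Ftool [ 0.2679  0.4508 -0.6526] Mtool [-0.0968  0.0151  0.02  ] [ 0.11 -0.   -0.3   1.74  0.    1.39  0.41]
```

View pics/w8.png

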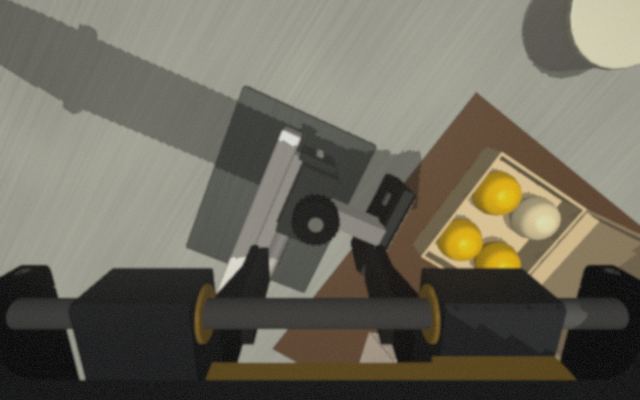

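The wrist view shows the carrier square on the rail against the stop near (318,145), the knob at (316,220) with the gripper clear above it, and the bun box undisturbed. I'll hand in.

```bash
python3 -c "
from bench import *
print(close_job())"
```

```text
the job is handed in; nothing more can be done
None
```

The carrier is on the rail and fully home against the end stop. I tightened the knob to about 0.41 N·m and let go, and handed the job in at about 31 s; the hand-in returned no verdict.

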